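# Clear the coated boards and pack the coating tins and jars into the crate

### The job

Two freshly coated circuit boards have been left lying across the divided crate: first take them off and thread each onto its own pair of posts on the drying stand, component side up, so that it sits fully down on both shoulders. Then pack every square tin and round jar on the bench into the crate, upright, one per cell and standing on the cell floor; leave the mug and the stack of boards alone.

Things in the scene. Friction and masses are not known exactly. Their poses are not given: they have to be found in the camera images.
- crate: black divided crate fixed to the bench, 183 mm (its x) x 272 mm (its y) x 40 mm high, walls, dividers and floor 5 mm thick: 2 cells along x by 3 along y, each 84 x 84 mm inside; origin at the centre of its underside, z up
- cell0 (a point): centre of the inner floor (5 mm above the bench) of crate cell 0: near row, right seen from the robot
- cell1 (a point): centre of the inner floor (5 mm above the bench) of crate cell 1: near row, middle seen from the robot
- cell2 (a point): centre of the inner floor (5 mm above the bench) of crate cell 2: near row, left seen from the robot
- cell3 (a point): centre of the inner floor (5 mm above the bench) of crate cell 3: far row, right seen from the robot
- cell4 (a point): centre of the inner floor (5 mm above the bench) of crate cell 4: far row, middle seen from the robot
- cell5 (a point): centre of the inner floor (5 mm above the bench) of crate cell 5: far row, left seen from the robot
- board_a: coated green circuit board on a steel carrier plate 60 (x) x 240 (y) x 8 mm thick, 0.25 kg. Mid-board an aluminium heat sink (the grip), 30 (x) x 60 (y) mm, 11 to 41 mm above the plate's underside; other parts reach 23 mm. Two 14 mm through holes at x = 0, y = +-100 mm. Starts over the near row of cells. Origin: centre of the plate's underside, z up (component side)
- board_b: coated green circuit board on a steel carrier plate 60 (x) x 240 (y) x 8 mm thick, 0.25 kg. Mid-board an aluminium heat sink (the grip), 30 (x) x 60 (y) mm, 11 to 41 mm above the plate's underside; other parts reach 23 mm. Two 14 mm through holes at x = 0, y = +-100 mm. Starts over the far row of cells. Origin: centre of the plate's underside, z up (component side)
- stand: fixed drying stand: grey base 165 (x) x 250 (y) x 12 mm, four upright steel posts at x = +40 and -40, y = +100 and -100 mm, each 22 mm thick up to a shoulder 40 mm above the bench, then a 9 mm pin up to 70 mm. Two posts of equal x make a bay for one board, resting on both shoulders, a pin through each hole, either way round. Origin: centre of the underside, z up
- bay0 (a point): middle of the stand's bay at x = -40 mm, at shoulder height: a seated board has its origin here
- bay1 (a point): the same for the bay at x = +40 mm
- tin_a: square metal tin, 60 x 60 mm and 60 mm tall, paper label, with a grey screw cap 32 mm wide and 12 mm high on top (72 mm in all), about 0.3 kg; origin at the centre of its underside, z up through the cap, x and y square to its flat sides; may be absent
- tin_b: square metal tin, 60 x 60 mm and 60 mm tall, paper label, with a grey screw cap 32 mm wide and 12 mm high on top (72 mm in all), about 0.3 kg; origin at the centre of its underside, z up through the cap, x and y square to its flat sides; may be absent
- tin_c: square metal tin, 60 x 60 mm and 60 mm tall, paper label, with a grey screw cap 32 mm wide and 12 mm high on top (72 mm in all), about 0.3 kg; origin at the centre of its underside, z up through the cap, x and y square to its flat sides; may be absent
- jar_a: squat amber jar with a white lid: body 62 mm across and 48 mm tall, then lid 60 mm across to 66 mm, about 0.3 kg; origin at the centre of its underside, z up through the lid; may be absent
- jar_b: squat amber jar with a white lid: body 62 mm across and 48 mm tall, then lid 60 mm across to 66 mm, about 0.3 kg; origin at the centre of its underside, z up through the lid; may be absent
- jar_c: squat amber jar with a white lid: body 62 mm across and 48 mm tall, then lid 60 mm across to 66 mm, about 0.3 kg; origin at the centre of its underside, z up through the lid; may be absent
- mug: white ceramic mug, 76 mm across, 85 mm tall, a bystander; origin at the centre of its underside
- spares: stack of four green circuit boards, about 90 x 130 mm and 35 mm high, a bystander; origin at the centre of its underside
Mind the look-alikes: they are no part of the job. Leave any red look-alike of the board_a alone.

How it is judged:
On the way:
1. both coated boards sit on the shoulders of the drying stand, a pin through each hole, released ((horizontal distance between board_a and bay0 below 0.006 m or horizontal distance between board_a and bay1 below 0.006 m) and angle between the y axis of each of board_a, board_b and the y axis of stand, either way round below 0.06 rad and z of board_a in the frame of stand between 0.035 and 0.046 m and angle between each of board_a, board_b's own z axis and vertical below 0.06 rad and contact force between each of board_a, board_b and the fingers below 0.3 N and (horizontal distance between board_b and bay0 below 0.006 m or horizontal distance between board_b and bay1 below 0.006 m) and z of board_b in the frame of stand between 0.035 and 0.046 m), for 0.3 s.
At the end, for the whole second after the job is handed in: Each board level on the shoulders of its own bay, pins through its holes (centre within 6 mm, underside 35 to 46 mm up), component side up; every tin and jar present upright (within 0.12 rad) in a crate cell, underside within 7 mm of its floor, at rest (all of step 1 and x of tin_a in the frame of crate between -0.09 and 0.09 m and y of tin_a in the frame of crate between -0.134 and 0.134 m and z of each of tin_a, tin_b, tin_c, jar_a, jar_b, jar_c in the frame of crate below 0.012 m and angle between each of tin_a, tin_b, tin_c, jar_a, jar_b, jar_c's own z axis and vertical below 0.12 rad and linear speed of each of tin_a, tin_b, tin_c, jar_a, jar_b, jar_c below 0.03 m/s and x of tin_b in the frame of crate between -0.09 and 0.09 m and y of tin_b in the frame of crate between -0.134 and 0.134 m and x of tin_c in the frame of crate between -0.09 and 0.09 m and y of tin_c in the frame of crate between -0.134 and 0.134 m and x of jar_a in the frame of crate between -0.09 and 0.09 m and y of jar_a in the frame of crate between -0.134 and 0.134 m and x of jar_b in the frame of crate between -0.09 and 0.09 m and y of jar_b in the frame of crate between -0.134 and 0.134 m and x of jar_c in the frame of crate between -0.09 and 0.09 m and y of jar_c in the frame of crate between -0.134 and 0.134 m); the robot touches nothing.
It fails at once if the mug is shifted by more than 40 mm or knocked over (distance of mug from where it was at the start of the episode above 0.04 m or angle between mug's own z axis and vertical above 0.5 rad).
It fails at once if the stack of boards is shifted by more than 40 mm (distance of spares from where it was at the start of the episode above 0.04 m).
Of tin_a, tin_b, tin_c, jar_a, jar_b, jar_c only 4 to 6 are there at a start; the rules pass over those that are not, and their reading is None.
At some moment in a run one of tin_a, tin_b, tin_c, jar_a, jar_b, jar_c may be knocked a few centimetres aside while the robot is not near it.
Once in a run the grip may slacken for a moment while it holds something.
It also fails if it takes over 208 s, if anything falls off the work surface, if the arm or the gripper's body presses on something with over 40 N, if the wrist force passes 120 N, or if a joint passes its speed limit or range.

### The arm

A 7-joint arm with a two-finger parallel gripper is mounted at the origin on the work surface. World frame = base frame: x ahead of the robot, y to its left, z up, the work surface at z = 0. Lengths are in m, angles in rad, forces in N, time in s.
With the tool pointing down it reaches from about 0.35 to 0.9 m from the base axis. Payload 8.1 kg.
Tool frame: the origin (TCP) lies on the centre line of the jaws, within the pads' length; the fingertips stand 11 mm ahead of it and the grasp point (between the pads) lies 8 mm behind it (arm.nose_length is the distance from the TCP to the fingertips, in m); z points along the fingers, y is the line along which they close (so a half turn about z gives the same grasp; the last joint's range is limited). The gripper opens to 92 mm and grips with 3 to 60 N. Pads are 19 mm wide; open, the fingers measure 130 mm over their backs; the gripper's body (75 mm by 190 mm) begins 47 mm behind the grasp point.
Start: joints at [1.14, 0.434, 0.025, 1.573, -0.012, 1.134, -0.075], TCP at [0.201, -0.592, 0.238] pointing down, gripper open.
Joint ranges: [-2.62, 2.62], [-0.44, 2.09], [-1.27, 1.32], [0.08, 2.57], [-1.32, 4.46], [0.12, 2], [-2.74, 2.74]. Speed limits (rad/s): [2.22, 2.22, 3.01, 3.01, 3.14, 3.14, 3.14].

### API

Orientations are given as a rotation vector (axis times angle).
In Python, from cell import arm gives the robot as it stands.
- The arm moves only by the tool jog_arm, never from a script. Its argument "moves" is a list of rows, each a list of 4 numbers: the shift along the tool's x, y, z in m, then the turn about the tool's z in rad. In form: [[tx, ty, tz, spin], ...]. A call has 1 to 20 rows; each row is the pose to reach, as a shift and turn from the pose commanded when the call began, along the tool's axes at that moment; what a row does not reach only later rows make up. A row lasts 1/8 s, in which the tool goes at most 62.5 mm and 10.7 degrees, less where a joint would pass 70% of its speed; a pose out of reach is approached as far as the arm can. A call with a gripper value outside its range is refused whole. "hand" is the finger opening in m, from 0 to 0.0918, set as the call begins (left out, the last holds). The fingers move at their own pace and stop on an object; "newtons" is the grip in N (left out, the last holds). Time passes only in rows, so rows that repeat a pose let the fingers close. It gives the time, the measured TCP pose, the force, the opening and the grip force at its end, in the units of the state.
- arm.observe(): the state, without advancing time (a new reading comes with each control period).
- arm.get_image(name): name is "side" or "top"; returns a dict with "color" (400x640x3 uint8, red, green, blue), "z_map" (400x640 float32, m along the optical axis (not along the pixel's ray), 0 where there is no reading), "fx", "fy", "cx", "cy" (pixels), "rvec" (rotation vector, rad) and "tvec" (3), from world to camera coordinates, as OpenCV has them. Camera axes: x right, y down, z forward; pixel columns grow to the right and rows downward; lengths in m; the calibration is good to about 2 mm. A picture is of the moment at which its call begins.
- arm.sign_off(): hands the job in; it is judged then, once.
The state is a dict: "clock": time; "joints": joint angles; "dq": joint speeds; "joint_efforts": joint torques, N m; "position": TCP position; "ee_rot": TCP orientation; "force": force on the tool from outside, world axes, zero at the start; "ft_torque": the same for the moment, N m; "width": opening from 0.0 (shut) to 1.0 (fully open); "gripper_force": force on a finger pad.
Only numpy, scipy, OpenCV 4.12 (cv2) and the standard library are available. Lean on these libraries where they do the work, as an engineer would, in place of code of your own. Each camera call takes 0.05 s, during which the arm holds its last target. There are 200 camera calls.

## Working session

There is one attempt and no reset: what is moved stays moved. The work goes in short steps, Python scripts to look and compute and a tool call to move; the robot and the scene stay as the last step left them, time stands still between calls to the robot, and variables do not carry over. Pictures are saved under pics/ and viewed, at most 14 in all, crops included, and the job is handed in when it is done.

Besides the shell and the picture viewer there is one more tool, called after "Emit:" as name(argument=value, ...) on one line, values as JSON. jog_arm: Moves the arm, as the interface text tells. Its arguments: {"type":"object","properties":{"moves":{"type":"array"},"hand":{"type":"number"},"newtons":{"type":"number"}},"required":["moves"]}

```bash
mkdir -p pics; ls; cat > h.py <<'E'
import numpy as np, cv2
from cell import arm
def grab(n):
    im=arm.get_image(n); R=cv2.Rodrigues(np.array(im['rvec'],float))[0]; t=np.array(im['tvec'],float).ravel()
    z=im['z_map']; v,u=np.mgrid[:z.shape[0],:z.shape[1]]
    P=np.stack([(u-im['cx'])/im['fx']*z,(v-im['cy'])/im['fy']*z,z],-1)
    W=(P-t)@R; W[z==0]=np.nan
    return im,W
def save(c,f): cv2.imwrite('pics/'+f,cv2.cvtColor(np.ascontiguousarray(c),cv2.COLOR_RGB2BGR))
E
python3 - <<'E'
from h import *
for n in('top','side'):
    im,W=grab(n); save(im['color'],n+'0.png'); np.savez(n+'0.npz',c=im['color'],W=W)
    R=cv2.Rodrigues(np.array(im['rvec'],float))[0]; print(n,im['fx'],-R.T@np.array(im['tvec']).ravel())
s=arm.observe(); print(s['position'],s['ee_rot'],s['force'],s['width'],s['clock'])
E
```

```text
pics
top 423.69472510664576 [0.31992711 0.04263697 1.29045324]
side 419.87360205242715 [0.390864   0.81466659 0.71145124]
[ 0.20105384 -0.59132698  0.23703512] [-3.09817674e+00 -5.12328160e-01  5.49275931e-04] [-0.50862976  0.61905452  0.511751  ] 1.0009235937784189 0.1
```

View pics/top0.png

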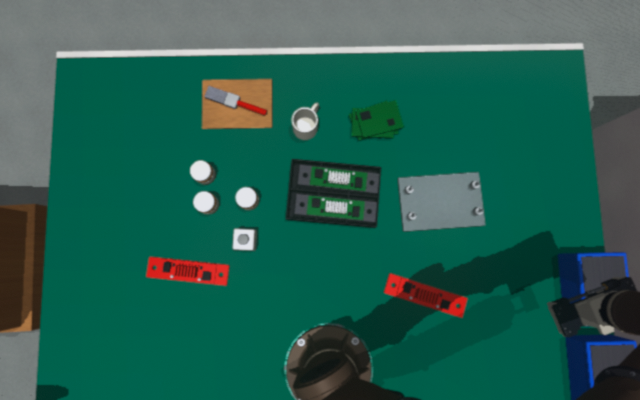

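View pics/side0.png

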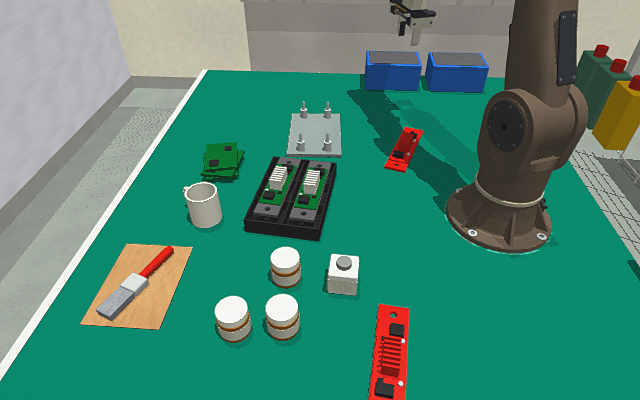

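Top view: crate at (334,193) with green board_b (339,177, far) and board_a (336,207, near). Stand at (441,201). Jars are at (202,171), (205,202) and (246,198), and the tin is at (243,239). Look-alikes are the red boards at (187,271) and (426,295) and the spares at (376,119), all to be left alone. Blue bins, mug and cutting board are also bystanders. I choose the two green boards with grey ends on the black crate.

```bash
python3 - <<'E'
from h import *
def rect(P): 
    r=cv2.minAreaRect((P*1000).astype(np.float32)); return r
for n in('top','side'):
    d=np.load(n+'0.npz'); W=d['W']; c=d['c'].astype(int)
    x,y,z=W[...,0],W[...,1],W[...,2]
    flat=(abs(y)>.0)&(x>.5)&(x<.9)&(abs(z)<.012); print(n,'bench',np.nanmedian(z[flat]))
    hue=(c[...,1]>c[...,0]+15)
    for lo,hi,nm in((.07,.1,'sink'),(.042,.062,'plate40-60'),):
        m=((z>lo)&(z<hi)&(x>.3)&(x<.72)&(y>-.15)&(y<.2)).astype(np.uint8)
        k,l,s,ce=cv2.connectedComponentsWithStats(m,connectivity=8)
        for i in range(1,k):
            if s[i,4]<15: continue
            P=W[l==i]; r=rect(P[:,:2]); print(nm,s[i,4],ce[i].round(),P.mean(0).round(4),np.round(r[0],1),np.round(r[1],1),round(r[2],1),'z',np.percentile(P[:,2],[10,50,90]).round(4))
    m=((z>.006)&(z<.02)&(x>.3)&(x<.75)&(y<-.1)&(y>-.5)&(abs(c[...,0]-c[...,1])<25)).astype(np.uint8)
    k,l,s,ce=cv2.connectedComponentsWithStats(m); i=1+s[1:,4].argmax(); P=W[l==i]; r=rect(P[:,:2]); print('base',s[i,4],P.mean(0),r)
    m=((z>.036)&(x>.3)&(x<.75)&(y<-.12)&(y>-.45)&(z<.08)).astype(np.uint8)
    k,l,s,ce=cv2.connectedComponentsWithStats(m,connectivity=8)
    for i in range(1,k): P=W[l==i]; print('post',s[i,4],ce[i].round(1),P.mean(0).round(4),P[:,2].max().round(4))
    m=((z>.055)&(z<.08)&(x>.2)&(x<.9)&(y>.2)&(y<.7)).astype(np.uint8)
    k,l,s,ce=cv2.connectedComponentsWithStats(m,connectivity=8)
    for i in range(1,k):
        if s[i,4]<15: continue
        P=W[l==i]; r=rect(P[:,:2]); print('jt',s[i,4],ce[i].round(),P.mean(0).round(4),np.round(r[0],1),np.round(r[1],1),round(r[2],1))
d=np.load('top0.npz');c=d['c'];save(cv2.resize(c[150:245,180:500],None,fx=2.5,fy=2.5,interpolation=cv2.INTER_CUBIC),'crop1.png')
d=np.load('side0.npz');c=d['c'];save(cv2.resize(c[90:245,230:350],None,fx=3.8,fy=3.8,interpolation=cv2.INTER_CUBIC),'crop2.png')
E
```

```text
top bench 0.0005391488101569102
sink 79 [305. 129.] [0.6983 0.0547 0.0818] [702.1  55. ] [70.8 29.8] 89.4 z [0.0733 0.0831 0.0876]
sink 16 [333. 176.] [ 0.5556 -0.023   0.0764] [557.2 -23.2] [ 4.  28.8] 82.5 z [0.0709 0.0767 0.0796]
sink 15 [336. 177.] [ 0.5545 -0.0323  0.0758] [555.3 -32.5] [ 3.6 27.5] 81.2 z [0.073  0.077  0.0781]
sink 16 [339. 176.] [ 0.5552 -0.0418  0.076 ] [554.  -41.6] [ 3.9 28.8] 82.0 z [0.0742 0.0757 0.0788]
sink 15 [342. 177.] [ 0.5543 -0.0511  0.0764] [553.3 -51.3] [ 3.5 28.9] 86.9 z [0.0736 0.0772 0.0789]
sink 15 [345. 177.] [ 0.5519 -0.06    0.0763] [551.2 -60. ] [ 3.6 27.1] 85.8 z [0.073  0.0764 0.0799]
sink 15 [349. 178.] [ 0.5498 -0.0691  0.0761] [551.5 -68.8] [ 3.4 26. ] 87.7 z [0.0725 0.0763 0.08  ]
sink 15 [330. 206.] [ 0.4688 -0.0122  0.0755] [470.2 -12.4] [ 3.7 26.2] 82.6 z [0.0723 0.0759 0.0782]
sink 17 [333. 206.] [ 0.4696 -0.0219  0.0744] [468.5 -21.9] [ 3.9 29.7] 82.8 z [0.072  0.0744 0.0774]
sink 15 [336. 206.] [ 0.4694 -0.0312  0.0754] [466.9 -31.3] [ 3.2 27. ] 86.6 z [0.0729 0.0751 0.0779]
sink 16 [340. 207.] [ 0.4653 -0.0402  0.0758] [465.
[... 4108 characters left out ...]
 [ 0.7251 -0.1587  0.0377] 0.0383
post 360 [302.3 162.2] [ 0.5039 -0.1417  0.0419] 0.047
post 13 [228.5 162.2] [ 0.7116 -0.1351  0.0367] 0.0377
post 7 [224.4 163.1] [ 0.7218 -0.13    0.0366] 0.0378
post 12 [233.9 163.4] [ 0.695  -0.1305  0.0366] 0.0378
post 4 [220.8 164.5] [ 0.7304 -0.1224  0.0369] 0.0381
post 1 [303. 164.] [ 0.5017 -0.1402  0.0369] 0.0369
post 1 [302. 167.] [ 0.5032 -0.1267  0.0363] 0.0363
jt 569 [285. 259.] [0.5013 0.2374 0.0648] [501.6 233.9] [58.  59.4] 6.4
jt 664 [344. 266.] [0.3801 0.2468 0.0622] [380.3 241.4] [62.5 59.8] 85.1
jt 779 [282. 309.] [0.4912 0.3599 0.0649] [491.9 356.4] [57.3 60.2] 6.8
jt 790 [231. 311.] [0.5828 0.3708 0.0649] [583.6 367.8] [58.3 60.4] 14.7
```

View pics/crop1.png

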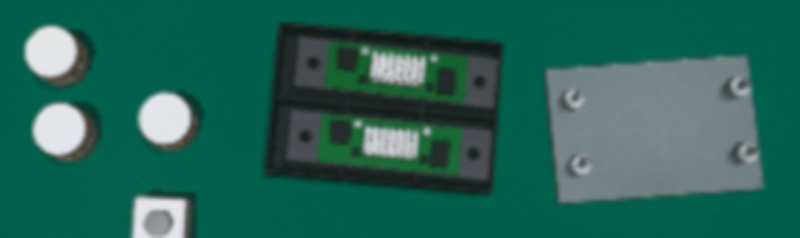

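View pics/crop2.png

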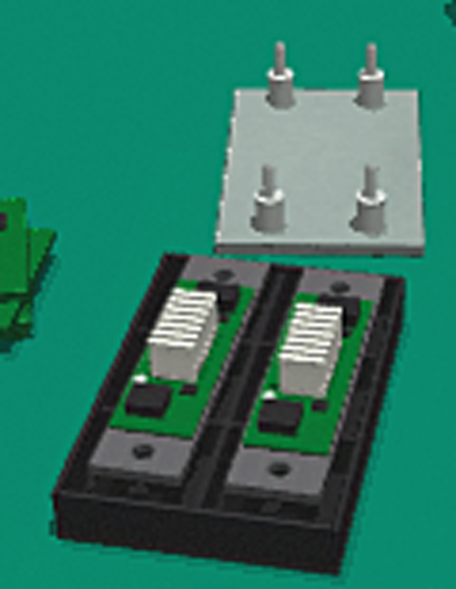

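Crops confirm the choice: two green boards with grey ends and dark holes, at crop1 (315,65)/(480,80) and (305,135)/(473,153). The sinks are clear on their long sides. The stand posts stand free at crop1 (573,98), (738,88), (580,165) and (748,152). The checked sizes agree: plate 60x241, base 163x248, lids 58.

```bash
cat >> h.py <<'E'
from scipy.spatial.transform import Rotation as Ro
def plan(x,y,z,yaw=None):
    """tool-frame shift+spin so tool y axis lies along world angle yaw (mod pi)"""
    s=arm.observe(); R=Ro.from_rotvec(s['ee_rot']).as_matrix(); p=np.array(s['position'])
    d=R.T@(np.array([x,y,z])-p); ty=np.arctan2(R[1,1],R[0,1]); sp=0
    if yaw is not None:
        a=(yaw-ty+np.pi/2)%np.pi-np.pi/2; sp=-a   # tool z down: +spin turns clockwise seen from above
    print('move',d.round(4),round(sp,4),'tool y ang',round(ty,4),'tilt',R[2,2].round(5),'q7',round(s['joints'][6],3),'t',round(s['clock'],2))
E
python3 - <<'E'
from h import *
plan(.554,-.044,.15,-.133)
s=arm.observe();print(Ro.from_rotvec(s['ee_rot']).as_matrix().round(3), s['joints'])
d=np.load('top0.npz'); W=d['W'];c=d['c'].astype(float).sum(2)
# holes: darkest blob near predicted
im,_=grab('top'); R=cv2.Rodrigues(np.array(im['rvec']))[0]; t=np.array(im['tvec']).ravel();C=-R.T@t
K=np.array([[im['fx'],0,im['cx']],[0,im['fy'],im['cy']],[0,0,1]])
for nm,cx,cy,yw in(('a',.467,-.033,-.12),('b',.5545,-.042,-.133)):
  q=[]
  for sg in(1,-1):
    p=np.array([cx-sg*.1*np.sin(yw),cy+sg*.1*np.cos(yw),.048])
    u=K@(R@p+t); u=u[:2]/u[2]; u0=u.round().astype(int)
    w=c[u0[1]-5:u0[1]+6,u0[0]-5:u0[0]+6]; bg=np.median(w); g=np.clip(bg-20-w,0,None)
    vv,uu=np.mgrid[-5:6,-5:6]; g[np.hypot(uu,vv)>4.5]=0
    uv=u0+np.array([(g*uu).sum(),(g*vv).sum()])/g.sum()
    r=R.T@np.linalg.inv(K)@np.r_[uv,1]; P=C+r*(.048-C[2])/r[2]; q.append(P); print(nm,uv.round(2),u.round(2),P.round(4))
  m=(q[0]+q[1])/2; dd=q[0]-q[1]; print(nm,m.round(4),np.hypot(dd[0],dd[1]).round(4),'yaw',np.arctan2(-dd[0],dd[1]).round(4))
E
```

```text
move [ 0.5104 -0.4044  0.0875] -1.11 tool y ang -1.243 tilt -1.0 q7 -0.075 t 0.1
[[ 0.947  0.322 -0.001]
 [ 0.322 -0.947  0.001]
 [-0.    -0.001 -1.   ]] [ 1.14037419  0.43515098  0.02497226  1.57397959 -0.01159962  1.13399307
 -0.07509168]
a [301.65 204.1 ] [302.77 204.23] [0.4794 0.0696 0.048 ]
a [368.86 211.01] [370.17 210.97] [ 0.455  -0.1284  0.048 ]
a [ 0.4672 -0.0294  0.048 ] 0.1995 yaw -0.1229
b [304.82 174.75] [305.34 174.66] [0.5675 0.0587 0.048 ]
b [371.29 182.32] [372.04 182.15] [ 0.5408 -0.1389  0.048 ]
b [ 0.5541 -0.0401  0.048 ] 0.1993 yaw -0.1345
```

Emit:
jog_arm(moves=[[0.509, -0.406, 0.0875, -1.11], [0.509, -0.406, 0.0875, -1.11], [0.509, -0.406, 0.0875, -1.11], [0.509, -0.406, 0.0875, -1.11], [0.509, -0.406, 0.0875, -1.11], [0.509, -0.406, 0.0875, -1.11], [0.509, -0.406, 0.0875, -1.11], [0.509, -0.406, 0.0875, -1.11], [0.509, -0.406, 0.0875, -1.11], [0.509, -0.406, 0.0875, -1.11], [0.509, -0.406, 0.0875, -1.11], [0.509, -0.406, 0.0875, -1.11], [0.509, -0.406, 0.0875, -1.11], [0.509, -0.406, 0.0875, -1.11]], hand=0.06, newtons=40)

```text
clock: 1.9
position: [0.5519, -0.0451, 0.1503]
ee_rot: [2.366, 2.066, -0.001]
force: [-0.2, 0.5, -0.9]
width: 0.651
gripper_force: 0.0
```

```bash
python3 - <<'E'
from h import *
s=arm.observe();print(s['position'],s['force'],s['width'])
plan(.554,-.0401,.066,-.134)
E
```

```text
[ 0.55190253 -0.04509124  0.15027783] [-0.17271258  0.50641124 -0.94791679] 0.6509439707991028
move [0.0053 0.0014 0.0843] -0.0012 tool y ang -0.1352 tilt -1.0 q7 -0.359 t 1.9
```

Emit:
jog_arm(moves=[[0.005, 0.001, 0.04, 0], [0.005, 0.001, 0.06, 0], [0.005, 0.001, 0.075, 0], [0.005, 0.001, 0.084, 0], [0.005, 0.001, 0.084, 0]])

```text
clock: 2.52
position: [0.5539, -0.039, 0.066]
ee_rot: [-2.365, -2.068, 0.001]
force: [-0.4, 0.8, -0.5]
width: 0.65
gripper_force: 0.0
```

Emit:
jog_arm(moves=[[0, 0, 0, 0], [0, 0, 0, 0], [0, 0, 0, 0], [0, 0, 0, 0]], hand=0.0)

```text
clock: 3.02
position: [0.5544, -0.0387, 0.0666]
ee_rot: [2.364, 2.068, 0.001]
force: [0.5, 0.6, 2.1]
width: 0.322
gripper_force: 40.0
```

Emit:
jog_arm(moves=[[0, 0, -0.02, 0], [0, 0, -0.05, 0], [0, 0, -0.09, 0], [0, 0, -0.11, 0], [0, 0, -0.12, 0], [0, 0, -0.12, 0]])

```text
clock: 3.78
position: [0.554, -0.0388, 0.1861]
ee_rot: [2.364, 2.069, -0.0]
force: [0.5, -0.1, -3.3]
width: 0.326
gripper_force: 40.0
```

```bash
python3 - <<'E'
from h import *
plan(.525,-.352,.186,.054)
for n in('top','side'):
    im,W=grab(n); np.savez(n+'1.npz',c=im['color'],W=W)
    c=im['color']; save(c,n+'1.png')
a=cv2.imread('pics/top1.png')[130:330,220:480];b=cv2.imread('pics/side1.png')[60:260,200:460]
cv2.imwrite('pics/m1.png',cv2.resize(np.vstack([a,b]),None,fx=1.5,fy=1.5,interpolation=cv2.INTER_CUBIC))
E
```

```text
move [-3.143e-01  1.290e-02  2.000e-04] -0.1872 tool y ang -0.1332 tilt -1.0 q7 -0.348 t 3.77
```

View pics/m1.png

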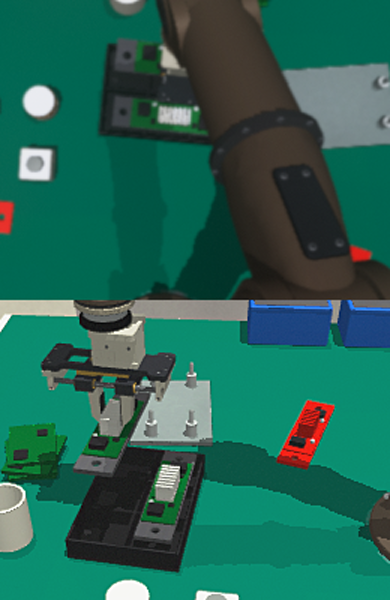

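Side view: board_b is held level at composite (115,430), with its +y hole visible at (97,465). The other pins are visible at (150,425) and (192,375). I'll take it above the far bay.

Emit:
jog_arm(moves=[[-0.06, 0.003, 0, -0.04], [-0.12, 0.006, 0, -0.09], [-0.18, 0.008, 0, -0.14], [-0.24, 0.01, 0, -0.186], [-0.29, 0.012, 0, -0.186], [-0.313, 0.013, 0.0, -0.186], [-0.313, 0.013, 0.03, -0.186], [-0.313, 0.013, 0.06, -0.186], [-0.313, 0.013, 0.065, -0.186], [-0.313, 0.013, 0.065, -0.186]])

```text
clock: 5.12
position: [0.5257, -0.35, 0.1212]
ee_rot: [-2.16, -2.28, -0.0]
force: [0.2, 0.2, -2.1]
width: 0.321
gripper_force: 40.0
```

```bash
python3 - <<'E'
from h import *
s=arm.observe();print(s['position'],s['width'])
plan(.525,-.3507,.121,.054)
for n in('top','side'):
    im,W=grab(n); np.savez(n+'2.npz',c=im['color'],W=W)
    c=im['color']; save(c,n+'2.png')
a=cv2.imread('pics/top2.png')[150:260,360:520];b=cv2.imread('pics/side2.png')[60:170,240:400]
cv2.imwrite('pics/m2.png',cv2.resize(np.hstack([a,b]),None,fx=2.5,fy=4.5,interpolation=cv2.INTER_CUBIC))
E
```

```text
[ 0.52568944 -0.3500339   0.12119506] 0.32127466465778254
move [-0.0006 -0.0007  0.0002] -0.0002 tool y ang 0.0538 tilt -1.0 q7 0.343 t 5.12
```

View pics/m2.png

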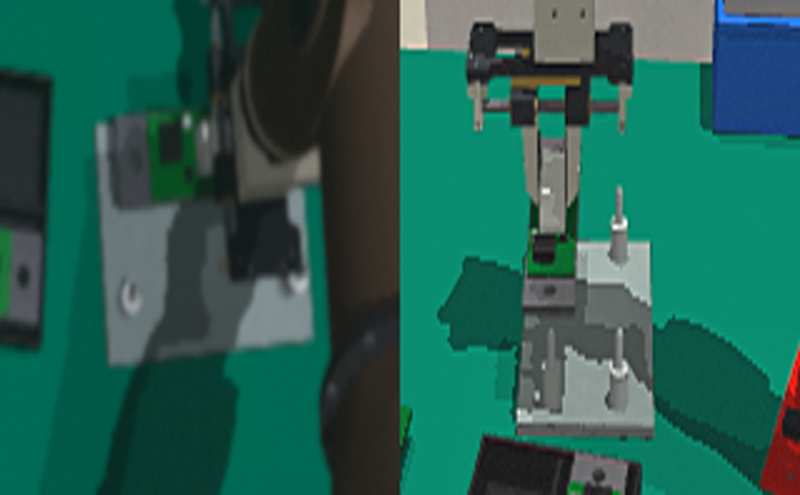

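```bash
cat >> h.py <<'E'
def cam(n):
    im=arm.get_image(n); R=cv2.Rodrigues(np.array(im['rvec']))[0]; t=np.array(im['tvec']).ravel()
    K=np.array([[im['fx'],0,im['cx']],[0,im['fy'],im['cy']],[0,0,1]]); return im['color'],K,R,t
def proj(K,R,t,p): u=K@(R@np.array(p)+t); return u[:2]/u[2]
def back(K,R,t,uv,z):
    C=-R.T@t; r=R.T@np.linalg.inv(K)@np.r_[uv,1]; return C+r*(z-C[2])/r[2]
def dark(c,u,r=5,rad=4.5,sgn=-1,off=20):
    g=c.astype(float).sum(2); u0=np.round(u).astype(int)
    w=g[u0[1]-r:u0[1]+r+1,u0[0]-r:u0[0]+r+1]; vv,uu=np.mgrid[-r:r+1,-r:r+1]
    g=np.clip(sgn*(w-np.median(w))-off,0,None); g[np.hypot(uu,vv)>rad]=0
    return u0+np.array([(g*uu).sum(),(g*vv).sum()])/g.sum()
E
python3 - <<'E'
from h import *
for n,g,r,rad in(('top',(414.8,186),4,4),('side',(299.2,124.7),3,3)):
    c,K,R,t=cam(n)
    uv=dark(c,g,r,rad); print(n,uv,back(K,R,t,uv,.1026).round(4))
    if n=='side':
        for z in(.07,.06,.05):
            print('pin pred',z,proj(K,R,t,(.5196,-.2521,z)).round(1),proj(K,R,t,(.4398,-.2564,z)).round(1))
        g=c.astype(int).sum(2)
        for v in range(130,146): print(v,g[v,293:308],g[v,320:334])
        print('hole region'); print(g[120:130,291:308])
E
```

```text
top [414.72093023 184.72868217] [ 0.5217 -0.2543  0.1026]
side [299.17154255 124.41755319] [ 0.5212 -0.2424  0.1026]
pin pred 0.07 [300.4 132.6] [327.6 132.7]
pin pred 0.06 [300.5 135.5] [327.6 135.7]
pin pred 0.05 [300.6 138.4] [327.5 138.6]
130 [295 295 237 229 239 237 236 236 219 233 232 227 236 226 234] [322 320 309 305 311 313 310 308 310 313 311 304 301 297]
131 [327 328 324 238 245 250 243 244 247 241 249 250 248 248 255] [318 315 319 315 318 314 306 303 305 307 309 315 307 304]
132 [310 223 234 236 241 237 236 252 248 245 241 242 246 246 243] [228 241 321 316 314 304 294 309 323 292 309 299 217 226]
133 [235 239 240 239 240 244 272 359 279 235 236 245 241 239 243] [236 236 237 224 222 215 250 457 537 202 217 223 231 228]
134 [241 241 240 240 241 243 311 355 330 234 238 245 243 244 241] [240 238 236 237 229 238 307 443 471 274 226 235 235 237]
135 [235 242 242 236 240 242 307 345 329 238 236 243 240 235 231] [245 242 236 239 237 245 296 388 416 254 225 230 232 235]
136 [225 242 236 237 242 244 306 345 327 236 235 239 232 251 249] [238 236 235 238 239 234 299 391 418 251 226 23
[... 1149 characters left out ...]
148 122 137 133 127 141 145 130 140 140 133 134 123 122 130]
 [228 229 217 128 143 215 203 200 219 210 205 206 132 137 138 140 147]
 [357 349 296 305 314 303 309 307 311 303 300 307 309 308 309 314 314]
 [329 283 288 297 296 291 269 224 209 177 236 283 290 295 287 298 299]
 [284 285 284 290 294 276 160 145 171 151 155 261 294 286 289 290 290]
 [338 339 339 291 293 292 291 262 240 230 230 298 291 285 285 292 297]
 [344 339 342 349 344 337 288 300 305 299 294 292 295 292 291 297 297]
 [298 299 299 304 303 297 301 296 268 264 268 262 265 264 263 261 265]
 [153 153 152 154 137 137 136 141 144 147 162 162 161 162 162 159 143]
 [169 170 167 178 169 167 154 156 157 151 175 171 169 173 168 175 177]]
```

```bash
python3 - <<'E'
from h import *
d=np.load('top2.npz'); g=d['c'].astype(int).sum(2); print(g[174:199,403:428]); W=d['W']; print((W[178:195,406:424,2]*1000).round()[::2])
g=np.load('top0.npz')['c'].astype(int).sum(2); print(g[181:198,400:418]); print(g[207:224,403:421])
c,K,R,t=cam('top')
for p in((.5196,-.2521,.07),(.5196,-.2521,.04),(.4398,-.2564,.07),(.4398,-.2564,.04)): print(proj(K,R,t,p))
d=np.load('side2.npz'); print((d['W'][116:130,292:308:3,2]*1000).round(),(d['W'][116:130,292:308:3,1]*1000).round())
E
```

```text
[[188 190 188 189 191 189 181 175 171 163 162 168 172 170 170 161 147 146
  148 148 139 135 141 144 142]
 [172 168 172 203 219 220 209 193 188 184 189 195 198 197 198 186 173 176
  181 181 170 158 154 156 149]
 [153 139 160 204 241 248 244 241 237 231 229 231 234 238 224 197 171 171
  178 177 168 159 160 161 149]
 [185 165 171 207 246 257 255 253 248 239 229 225 233 240 234 205 163 165
  168 156 142 131 138 137 131]
 [250 212 198 209 247 256 256 248 237 214 207 203 209 220 223 192 158 162
  164 145 112 100 109 107 102]
 [262 229 204 208 241 258 251 243 222 203 195 196 199 203 201 170 143 152
  149 134 105  89  95  96  92]
 [263 227 206 212 245 254 249 231 209 201 196 198 197 199 195 167 134 125
  127 118 104  90  91  92  91]
 [264 225 205 214 244 250 236 213 202 201 202 199 196 197 193 165 132 120
  116 114 102  89  93  94  93]
 [261 224 208 212 241 245 226 204 198 192 187 191 196 195 193 172 139 121
  117 116 104  90  93  96  91]
 [244 205 192 198 224 223 209 199 191 177 169 168 179 188 187 175 148 126
  114 114 102  86  91  88  90]
 [210 172 164 178 202 203 196 196 186 170 158 151 
[... 5355 characters left out ...]
 91.  93.  95.  97.]
 [ 97.  97.  99. 100.  99.  98.]
 [ 99. 100.  98. 100.  98.  99.]
 [ 97.  96.  95.  96.  98.  96.]
 [ 94.  94.  95.  94.  93.  92.]] [[-292. -280. -280. -279. -295. -295.]
 [-287. -278. -281. -286. -288. -288.]
 [-279. -281. -278. -280. -284. -283.]
 [-269. -269. -275. -279. -276. -279.]
 [-269. -269. -268. -270. -272. -273.]
 [-266. -269. -271. -266. -266. -270.]
 [-264. -264. -265. -264. -266. -270.]
 [-258. -257. -253. -254. -257. -259.]
 [-253. -252. -260. -257. -251. -253.]
 [-247. -246. -259. -256. -252. -250.]
 [-242. -242. -240. -238. -241. -242.]
 [-233. -232. -235. -233. -236. -236.]
 [-230. -232. -235. -233. -232. -234.]
 [-231. -231. -229. -231. -234. -236.]]
```

Hole and pin agree within about 1 mm after a 1 mm shift in x. I'll lower it gently and watch the force.

Emit:
jog_arm(moves=[[0, -0.001, 0.005, 0], [0, -0.001, 0.01, 0], [0, -0.001, 0.015, 0], [0, -0.001, 0.02, 0], [0, -0.001, 0.024, 0], [0, -0.001, 0.028, 0], [0, -0.001, 0.03, 0], [0, -0.001, 0.032, 0]])

```text
clock: 6.38
position: [0.5245, -0.3507, 0.0892]
ee_rot: [2.162, 2.279, 0.0]
force: [0.4, 1.0, -2.8]
width: 0.322
gripper_force: 40.0
```

Emit:
jog_arm(moves=[[0, 0, 0.004, 0], [0, 0, 0.008, 0], [0, 0, 0.012, 0], [0, 0, 0.015, 0], [0, 0, 0.017, 0], [0, 0, 0.018, 0]])

```text
clock: 7.12
position: [0.5244, -0.3507, 0.0718]
ee_rot: [2.162, 2.279, -0.0]
force: [-4.5, 2.8, 11.3]
width: 0.325
gripper_force: 40.0
```

Emit:
jog_arm(moves=[[0, 0, 0, 0], [0, 0, 0, 0], [0, 0, 0, 0], [0, 0, -0.03, 0], [0, 0, -0.07, 0], [0, 0, -0.1, 0], [0.05, 0, -0.1, 0.0], [0.11, -0.0, -0.1, 0.06], [0.17, -0.02, -0.1, 0.12], [0.23, -0.04, -0.1, 0.175], [0.28, -0.06, -0.1, 0.175], [0.32, -0.075, -0.1, 0.175], [0.32, -0.075, -0.1, 0.175]], hand=0.06)

```text
clock: 8.75
position: [0.4316, -0.0323, 0.1716]
ee_rot: [2.347, 2.088, 0.001]
force: [0.6, -0.9, 1.1]
width: 0.653
gripper_force: 0.0
```

```bash
python3 - <<'E'
from h import *
plan(.4672,-.029,.062,-.123)
for n in('top','side'):
    im,W=grab(n); save(im['color'],n+'3.png')
    x,y,z=W[...,0],W[...,1],W[...,2]
    m=((z>.040)&(z<.058)&(x>.48)&(x<.57)&(y<-.22)&(y>-.5))
    P=W[m]; r=cv2.minAreaRect((P[:,:2]*1000).astype(np.float32)); print(n,r)
    for lo,hi in((-.27,-.225),(-.48,-.435)):
        q=P[(P[:,1]>lo)&(P[:,1]<hi)]; print(len(q),np.median(q,0))
b=cv2.imread('pics/side3.png')[80:200,260:380];a=cv2.imread('pics/top3.png')[160:240,380:500];
cv2.imwrite('pics/m3.png',cv2.resize(np.vstack([a,b]),None,fx=3,fy=3,interpolation=cv2.INTER_CUBIC))
E
```

```text
move [0.0074 0.0349 0.1096] 0.0062 tool y ang -0.1168 tilt -1.0 q7 -0.323 t 8.75
top ((524.341552734375, -353.8887939453125), (61.05302047729492, 242.09202575683594), 2.874523401260376)
248 [ 0.51907902 -0.25084343  0.04784451]
240 [ 0.52741415 -0.45513306  0.04795345]
side ((537.8189697265625, -348.7456359863281), (44.212432861328125, 242.1421661376953), 5.382869720458984)
137 [ 0.52850943 -0.24363694  0.04807103]
10 [ 0.53887099 -0.45475458  0.04901245]
```

View pics/m3.png

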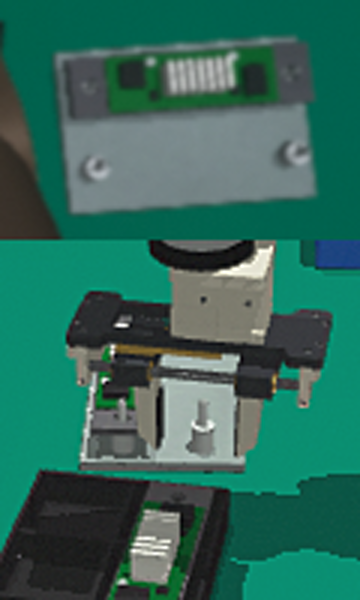

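Top view: board_b is seated in the far bay, with pins seen in the holes at (90,85) and (292,72). It is level at 48 mm on both ends. Next is board_a.

Emit:
jog_arm(moves=[[0.0084, 0.035, 0.02, 0.005], [0.0084, 0.035, 0.05, 0.005], [0.0084, 0.035, 0.05, 0.005], [0.0084, 0.035, 0.07, 0.005], [0.0084, 0.035, 0.09, 0.005], [0.0084, 0.035, 0.1055, 0.005], [0.0084, 0.035, 0.1055, 0.005]])

```text
clock: 9.72
position: [0.468, -0.0315, 0.0654]
ee_rot: [-2.358, -2.075, 0.002]
force: [0.1, -0.3, 1.2]
width: 0.653
gripper_force: 0.0
```

Emit:
jog_arm(moves=[[0, 0, 0, 0], [0, 0, 0, 0], [0, 0, 0, 0], [0, 0, 0, 0], [0, 0, -0.02, 0], [0, 0, -0.05, 0], [0, 0, -0.08, 0], [0, 0, -0.08, 0]], hand=0.0)

```text
clock: 10.72
position: [0.4696, -0.031, 0.1473]
ee_rot: [2.356, 2.074, 0.004]
force: [0.2, -0.4, -2.7]
width: 0.324
gripper_force: 40.0
```

```bash
python3 - <<'E'
from h import *
plan(.4445,-.355,.121,.054)
s=arm.observe();print(s['position'])
E
```

```text
move [-0.3246  0.0161  0.0263] -0.1813 tool y ang -0.1273 tilt -0.99999 q7 -0.382 t 10.72
[ 0.4696453  -0.03100227  0.1473434 ]
```

Emit:
jog_arm(moves=[[-0.06, 0.003, 0, -0.04], [-0.12, 0.006, 0, -0.09], [-0.18, 0.008, 0, -0.14], [-0.24, 0.01, 0, -0.181], [-0.3, 0.014, 0, -0.181], [-0.328, 0.016, 0.0, -0.181], [-0.328, 0.016, 0.02, -0.181], [-0.328, 0.016, 0.026, -0.181], [-0.328, 0.016, 0.026, -0.181]])

```text
clock: 11.85
position: [0.4422, -0.3574, 0.1187]
ee_rot: [-2.158, -2.28, 0.0]
force: [0.3, -0.2, -1.9]
width: 0.327
gripper_force: 40.0
```

```bash
python3 - <<'E'
from h import *
s=arm.observe();print(s['position'],s['width'])
plan(.4447,-.3583,.121,.054)
for n in('top','side'):
    im,W=grab(n); save(im['color'],n+'4.png'); c=im['color']
    x,y,z=W[...,0],W[...,1],W[...,2]
    m=((z>.088)&(z<.106)&(x>.40)&(x<.49)&(y<-.215)&(y>-.30)); m2=((z>.088)&(z<.106)&(x>.40)&(x<.49)&(y<-.42)&(y>-.5))
    for q in(m,m2):
        P=W[q]
        if len(P)>20: r=cv2.minAreaRect((P[:,:2]*1000).astype(np.float32)); print(n,len(P),r,P.min(0),P.max(0),np.median(P,0))
_,K,R,t=cam('side'); c=cv2.cvtColor(cv2.imread('pics/side4.png'),cv2.COLOR_BGR2RGB)
g=proj(K,R,t,(.440,-.2564,.0975)); uv=dark(c,g,4,4); print('side',g,uv,back(K,R,t,uv,.0975))
_,K,R,t=cam('top'); c2=cv2.cvtColor(cv2.imread('pics/top4.png'),cv2.COLOR_BGR2RGB)
g=proj(K,R,t,(.440,-.2564,.0975)); uv=dark(c2,g,4,4); print('top',g,uv,back(K,R,t,uv,.0975))
a=c2[160:260,380:500];b=c[70:170,270:390]; save(cv2.resize(np.hstack([a,b]),None,fx=3.2,fy=3.2,interpolation=cv2.INTER_CUBIC),'m4.png')
E
```

```text
[ 0.44223984 -0.35740328  0.11870493] 0.32691483388243825
move [-0.001   0.0024 -0.0023] 0.0009 tool y ang 0.0549 tilt -1.0 q7 0.419 t 11.85
top 429 ((436.9327392578125, -267.8584899902344), (64.10553741455078, 60.01396179199219), 89.86119842529297) [ 0.40692702 -0.29998303  0.08944326] [ 0.46693192 -0.23584482  0.1059977 ] [ 0.4353294  -0.26742361  0.09649193]
side 267 ((437.2104187011719, -265.50909423828125), (60.00681686401367, 68.04489135742188), 0.978604257106781) [ 0.40674672 -0.29992598  0.08867102] [ 0.46767859 -0.23127805  0.10451331] [ 0.43785637 -0.26408722  0.09680287]
side 30 ((448.6708984375, -468.57354736328125), (29.615402221679688, 21.227554321289062), 3.285844087600708) [ 0.43369311 -0.47983299  0.09438485] [ 0.46368104 -0.45713091  0.09907195] [ 0.44871992 -0.46749593  0.09677648]
side [327.68911103 124.45757977] [328.10675676 122.60135135] [ 0.43936038 -0.26714403  0.0975    ]
top [416.49336776 213.44245658] [417.65044248 214.3539823 ] [ 0.43734126 -0.2595468   0.0975    ]
```

View pics/m4.png

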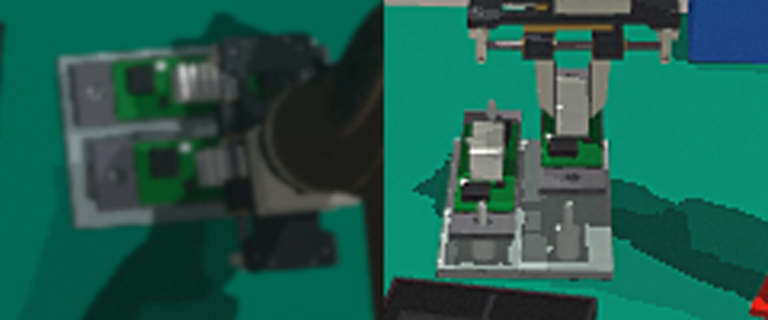

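Emit:
jog_arm(moves=[[0, 0.0024, 0, 0], [0, 0.0024, 0, 0], [0, 0.0024, 0.005, 0], [0, 0.0024, 0.01, 0], [0, 0.0024, 0.015, 0], [0, 0.0024, 0.02, 0], [0, 0.0024, 0.024, 0], [0, 0.0024, 0.027, 0], [0, 0.0024, 0.029, 0]])

```text
clock: 13.18
position: [0.4451, -0.3583, 0.0906]
ee_rot: [-2.161, -2.281, 0.0]
force: [-0.6, -1.0, -3.3]
width: 0.328
gripper_force: 40.0
```

Emit:
jog_arm(moves=[[0, 0, 0.004, 0], [0, 0, 0.008, 0], [0, 0, 0.012, 0], [0, 0, 0.015, 0], [0, 0, 0.018, 0], [0, 0, 0.02, 0], [0, 0, 0.021, 0]])

```text
clock: 14.05
position: [0.4451, -0.3583, 0.0712]
ee_rot: [2.16, 2.28, -0.001]
force: [-6.9, 5.3, 25.4]
width: 0.324
gripper_force: 40.0
```

Emit:
jog_arm(moves=[[0, 0, -0.001, 0], [0, 0, -0.001, 0], [0, 0, -0.001, 0], [0, 0, -0.03, 0], [0, 0, -0.07, 0], [0, 0, -0.1, 0], [0.05, 0, -0.13, 0.0], [0.11, 0, -0.13, 0], [0.17, 0, -0.13, 0], [0.23, 0, -0.13, 0], [0.29, 0, -0.13, 0], [0.35, 0, -0.13, 0], [0.41, 0, -0.13, 0], [0.45, 0, -0.13, 0], [0.45, 0, -0.13, 0]], hand=0.06)

```text
clock: 15.92
position: [0.4205, 0.0944, 0.2]
ee_rot: [-2.154, -2.287, -0.002]
force: [0.5, -0.2, -0.4]
width: 0.653
gripper_force: 0.0
```

```bash
python3 - <<'E'
from h import *
s=arm.observe();print(s['position'])
for n in('top','side'):
    im,W=grab(n); save(im['color'],n+'5.png'); np.savez(n+'5.npz',c=im['color'],W=W)
    x,y,z=W[...,0],W[...,1],W[...,2]
    for x0 in(.445,.525):
        m=((z>.040)&(z<.060)&(abs(x-x0-.054*-(y+.354)+0)<.035)&(y<-.22)&(y>-.5))
        P=W[m]; r=cv2.minAreaRect((P[:,:2]*1000).astype(np.float32)); print(n,np.round(r[0],1),np.round(r[1],1),r[2])
        for lo,hi in((-.27,-.225),(-.48,-.435)):
            q=P[(P[:,1]>lo)&(P[:,1]<hi)]; print(len(q),np.median(q,0).round(4))
    # crate: rim
    m=((z>.030)&(z<.046)&(x>.38)&(x<.64)&(y>-.2)&(y<.16)); P=W[m]; r=cv2.minAreaRect((P[:,:2]*1000).astype(np.float32)); print(n,'crate',len(P),np.round(r[0],1),np.round(r[1],1),r[2])
    m=((z>.055)&(z<.08)&(x>.2)&(x<.7)&(y>.17)&(y<.7)).astype(np.uint8)
    k,l,st,ce=cv2.connectedComponentsWithStats(m,connectivity=8)
    for i in range(1,k):
        if st[i,4]<100: continue
        P=W[l==i]; r=cv2.minAreaRect((P[:,:2]*1000).astype(np.float32)); print('jt',st[i,4],ce[i].round(),P.mean(0).round(4),np.round(r[0],1),np.round(r[1],1),round(r[2],1))
E
```

```text
[0.42048387 0.09440124 0.19999962]
top [ 445.2 -358.5] [ 60.3 242.4] 3.311647891998291
214 [ 0.4392 -0.2532  0.0477]
280 [ 0.4489 -0.4561  0.0487]
top [ 524.5 -354. ] [ 61.1 243.1] 3.1782233715057373
250 [ 0.5191 -0.2509  0.0481]
245 [ 0.5277 -0.4547  0.0483]
top crate 697 [514.3 -27.7] [270.1 183.6] 83.63041687011719
jt 333 [201. 171.] [0.5822 0.3645 0.066 ] [582.6 365. ] [57.8 57.7] 1.3
jt 154 [241. 198.] [0.4979 0.2445 0.0662] [499.6 244.6] [58.8 33.2] 5.5
jt 338 [204. 202.] [0.4902 0.3531 0.066 ] [490.4 353.5] [57.5 57.6] 68.4
jt 419 [243. 239.] [0.3787 0.2389 0.0627] [379.6 239.4] [60.2 58.5] 88.0
side [ 446.4 -347.7] [ 56.4 232. ] 4.078385829925537
85 [ 0.4376 -0.2472  0.048 ]
7 [ 0.4761 -0.4556  0.0487]
side [ 525.3 -351.8] [ 59.8 242.3] 2.8546180725097656
34 [ 0.5374 -0.2443  0.0483]
66 [ 0.5321 -0.4571  0.0488]
side crate 1386 [514.8 -26.9] [279.5 183.3] 83.74638366699219
jt 575 [285. 259.] [0.5015 0.2377 0.0647] [501.5 234.1] [58.2 59.6] 7.3
jt 664 [344. 266.] [0.3803 0.2466 0.0622] [380.2 241.2] [61.7 59.9] 86.0
jt 768 [282. 309.] [0.4913 0.3597 0.0649] [492.1 356.3] [58.7 59.7] 21.0
jt 796 [231. 311.] [0.5828 0.371  0.0649] [583.6 368.3] [59. 59.] 66.1
```

View pics/top5.png

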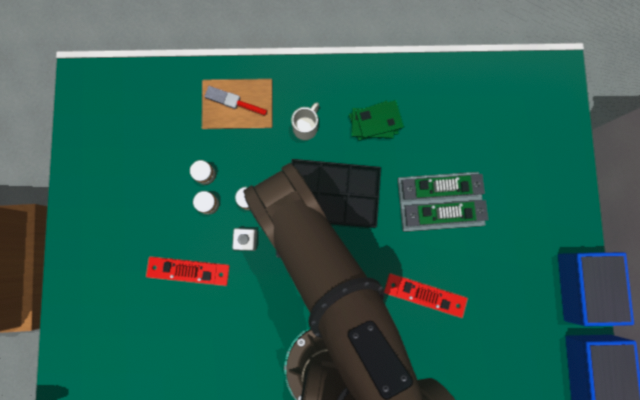

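Top view: crate is empty at (336,193), both boards are on the stand at (443,185) and (445,213), and level at 48 mm. Next the tin at (243,239). I'll use the corner cells with the jaws closing along crate y, so the fingers stay over the empty middle and the outside.

```bash
python3 - <<'E'
from h import *
plan(.380,.2405,.13,1.535)
print(arm.observe()['joints'])
E
```

```text
move [ 0.1517 -0.0325  0.0695] -1.4801 tool y ang 0.0549 tilt -1.0 q7 -0.464 t 16.02
[ 0.22893752  0.2290871  -0.65664634  2.03080515  0.17337596  0.93581326
 -0.46367291]
```

Emit:
jog_arm(moves=[[0.05, -0.01, 0, -0.18], [0.1, -0.02, 0, -0.36], [0.1517, -0.0325, 0, -0.54], [0.1517, -0.0325, 0, -0.72], [0.1517, -0.0325, 0, -0.9], [0.1517, -0.0325, 0.02, -1.08], [0.1517, -0.0325, 0.04, -1.26], [0.1517, -0.0325, 0.06, -1.44], [0.1517, -0.0325, 0.07, -1.48], [0.1517, -0.0325, 0.07, -1.48], [0.1517, -0.0325, 0.07, -1.48]], hand=0.09, newtons=25)

```text
clock: 17.4
position: [0.3807, 0.2408, 0.1303]
ee_rot: [0.063, 3.14, 0.0]
force: [0.3, 0.0, 0.1]
width: 0.983
gripper_force: 0.0
```

```bash
python3 - <<'E'
from h import *
im,W=grab('side'); x,y,z=W[...,0],W[...,1],W[...,2]
m=((z>.055)&(z<.064)&(x>.3)&(x<.43)&(y>.19)&(y<.3)); P=W[m]; print(len(P),P.mean(0),cv2.minAreaRect((P[:,:2]*1000).astype(np.float32)))
plan(.380,.2405,.052,1.535)
E
```

```text
473 [0.37998246 0.24938059 0.05901492] ((380.2152404785156, 242.361083984375), (61.18678283691406, 59.88120651245117), 86.87757873535156)
move [ 0.0007 -0.0005  0.0784] -0.0033 tool y ang 1.5317 tilt -1.0 q7 0.34 t 17.45
```

Emit:
jog_arm(moves=[[0.0005, -0.0005, 0.03, 0.008], [0.0005, -0.0005, 0.055, 0.008], [0.0005, -0.0005, 0.072, 0.008], [0.0005, -0.0005, 0.0784, 0.008], [0.0005, -0.0005, 0.0784, 0.008]])

```text
clock: 18.08
position: [0.3799, 0.2405, 0.0517]
ee_rot: [0.071, 3.14, -0.0]
force: [-0.1, 0.3, -0.4]
width: 0.986
gripper_force: 0.0
```

Emit:
jog_arm(moves=[[0, 0, 0, 0], [0, 0, 0, 0], [0, 0, 0, 0], [0, 0, 0, 0], [0, 0, -0.02, 0], [0, 0, -0.06, 0], [0, 0, -0.1, 0], [0, 0, -0.1, 0]], hand=0.03)

```text
clock: 19.08
position: [0.3807, 0.2412, 0.1532]
ee_rot: [0.071, 3.137, 0.003]
force: [-0.0, 0.2, -3.8]
width: 0.648
gripper_force: 24.9
```

```bash
python3 - <<'E'
from h import *
s=arm.observe();print(s['position'])
plan(.4805,.067,.13,1.46)
E
```

```text
[0.38071882 0.24119716 0.15322915]
move [-0.1075 -0.1695  0.0233] 0.0653 tool y ang 1.5253 tilt -0.99999 q7 0.373 t 19.07
```

Emit:
jog_arm(moves=[[-0.03, -0.045, 0, 0.03], [-0.06, -0.09, 0, 0.065], [-0.09, -0.14, 0, 0.065], [-0.1075, -0.1695, 0.0, 0.065], [-0.1075, -0.1695, 0.02, 0.065], [-0.1075, -0.1695, 0.025, 0.065], [-0.1075, -0.1695, 0.025, 0.065]])

```text
clock: 19.95
position: [0.4785, 0.0666, 0.1255]
ee_rot: [-0.17, -3.135, 0.0]
force: [0.5, 0.4, -2.4]
width: 0.654
gripper_force: 24.9
```

```bash
python3 - <<'E'
from h import *
s=arm.observe();print(s['position'],s['width'])
plan(.4805,.067,.057,1.46)
E
```

```text
[0.47852542 0.06659204 0.1255302 ] 0.6540323466319243
move [-0.0021  0.0006  0.0685] 0.0024 tool y ang 1.4624 tilt -1.0 q7 0.702 t 19.95
```

Emit:
jog_arm(moves=[[-0.002, 0.0005, 0.02, 0], [-0.002, 0.0005, 0.04, 0], [-0.002, 0.0005, 0.055, 0], [-0.002, 0.0005, 0.062, 0], [-0.002, 0.0005, 0.066, 0], [-0.002, 0.0005, 0.068, 0], [-0.002, 0.0005, 0.068, 0]])

```text
clock: 20.82
position: [0.4817, 0.0665, 0.0586]
ee_rot: [0.173, 3.136, 0.0]
force: [-0.0, 0.4, -3.7]
width: 0.655
gripper_force: 24.9
```

Still hanging at z .0586, so the bottom is about 2 mm above the floor. A little lower, then release.

Emit:
jog_arm(moves=[[0, 0, 0.001, 0], [0, 0, 0.002, 0], [0, 0, 0.003, 0]])

```text
clock: 21.2
position: [0.4818, 0.0664, 0.0565]
ee_rot: [0.173, 3.136, -0.002]
force: [-8.7, -4.3, 27.6]
width: 0.652
gripper_force: 24.9
```

Emit:
jog_arm(moves=[[0, 0, 0, 0], [0, 0, 0, 0], [0, 0, 0, 0], [0, 0, -0.04, 0], [0, 0, -0.09, 0], [0, 0, -0.11, 0], [0, 0.06, -0.11, 0], [0, 0.12, -0.11, 0], [0, 0.16, -0.11, 0], [0, 0.16, -0.11, 0]], hand=0.078)

```text
clock: 22.45
position: [0.4983, 0.2295, 0.1656]
ee_rot: [-0.164, -3.137, -0.004]
force: [0.5, -0.2, 0.0]
width: 0.851
gripper_force: 0.0
```

```bash
cat > look.py <<'E'
from h import *
import sys
def objs(n):
    im,W=grab(n); x,y,z=W[...,0],W[...,1],W[...,2]
    for nm,lo,hi,reg in(('bench',.055,.08,(x>.2)&(x<.66)&(y>.17)&(y<.7)),('crate',.05,.09,(x>.38)&(x<.65)&(y>-.2)&(y<.13))):
        m=((z>lo)&(z<hi)&reg).astype(np.uint8); k,l,st,ce=cv2.connectedComponentsWithStats(m,connectivity=8)
        for i in range(1,k):
            if st[i,4]<60: continue
            P=W[l==i]; r=cv2.minAreaRect((P[:,:2]*1000).astype(np.float32)); print(n,nm,st[i,4],ce[i].round(),np.round(r[0],1),np.round(r[1],1),round(r[2],1),'z',np.percentile(P[:,2],[10,50,95]).round(4))
    return im
if __name__=='__main__':
    for n in('top','side'): im=objs(n); save(im['color'],n+sys.argv[1]+'.png')
    s=arm.observe(); print(s['position'],s['width'])
    if len(sys.argv)>2: plan(*map(float,sys.argv[2:6]))
E
python3 look.py 6 .501 .2325 .13 1.57
```

```text
top bench 203 [203. 205.] [480.2 354.6] [57.9 36.7] 85.0 z [0.0623 0.0663 0.07  ]
side bench 575 [285. 259.] [502. 235.] [58.7 57.4] 47.6 z [0.0615 0.0655 0.0676]
side bench 773 [282. 309.] [491.5 357.1] [58.6 58.7] 42.5 z [0.0626 0.0653 0.0672]
side bench 790 [231. 311.] [583.9 367.7] [58.5 59.4] 10.5 z [0.0625 0.0654 0.0674]
side crate 408 [306. 208.] [476.1  70.6] [62.1 49.4] 84.1 z [0.0556 0.0652 0.0777]
[0.49877595 0.22529852 0.16495968] 0.8479711173768038
move [-0.0014  0.0074  0.035 ] -0.1082 tool y ang 1.4618 tilt -1.0 q7 0.472 t 22.55
```

Emit:
jog_arm(moves=[[-0.0014, 0.0074, 0.01, 0], [-0.0014, 0.0074, 0.02, 0], [-0.0014, 0.0074, 0.06, 0], [-0.0014, 0.0074, 0.08, 0], [-0.0014, 0.0074, 0.095, 0], [-0.0014, 0.0074, 0.104, 0], [-0.0014, 0.0074, 0.104, 0]], hand=0.09)

```text
clock: 23.42
position: [0.5012, 0.2327, 0.0612]
ee_rot: [-0.172, -3.137, 0.0]
force: [-0.4, -0.4, -0.4]
width: 0.98
gripper_force: 0.0
```

Emit:
jog_arm(moves=[[0, 0, 0, 0], [0, 0, 0, 0], [0, 0, 0, 0], [0, 0, 0, 0], [0, 0, -0.02, 0], [0, 0, -0.06, 0], [0, 0, -0.1, 0], [0, 0, -0.1, 0]], hand=0.03)

```text
clock: 24.42
position: [0.5025, 0.2342, 0.1652]
ee_rot: [0.172, 3.132, 0.005]
force: [0.1, 0.1, -3.8]
width: 0.646
gripper_force: 25.0
```

```bash
python3 - <<'E'
from h import *
s=arm.observe();print(s['position'])
plan(.5695,.058,.14,1.46)
E
```

```text
[0.50249237 0.23420844 0.16515815]
move [-0.0858 -0.1679  0.025 ] 0.0011 tool y ang 1.4611 tilt -0.99998 q7 0.459 t 24.43
```

Emit:
jog_arm(moves=[[-0.025, -0.05, 0, 0], [-0.05, -0.1, 0, 0], [-0.075, -0.15, 0, 0], [-0.0855, -0.1675, 0.0, 0], [-0.0855, -0.1675, 0.03, 0], [-0.0855, -0.1675, 0.05, 0], [-0.0855, -0.1675, 0.05, 0], [-0.0855, -0.1675, 0.05, 0]])

```text
clock: 25.42
position: [0.568, 0.0578, 0.1119]
ee_rot: [0.17, 3.137, 0.001]
force: [-0.1, -0.2, -3.4]
width: 0.644
gripper_force: 25.0
```

```bash
python3 - <<'E'
from h import *
s=arm.observe();print(s['position'],s['width'])
plan(.5695,.057,.066,1.46)
E
```

```text
[0.56798899 0.05779895 0.11191357] 0.6442919849976776
move [-0.0016 -0.0007  0.0459] 0.0023 tool y ang 1.4623 tilt -1.0 q7 0.745 t 25.43
```

Emit:
jog_arm(moves=[[-0.001, -0.0005, 0.02, 0], [-0.001, -0.0005, 0.035, 0], [-0.001, -0.0005, 0.042, 0], [-0.001, -0.0005, 0.045, 0], [-0.001, -0.0005, 0.046, 0], [-0.001, -0.0005, 0.046, 0]])

```text
clock: 26.18
position: [0.5682, 0.0561, 0.0666]
ee_rot: [-0.172, -3.137, 0.003]
force: [-7.5, -2.6, 15.7]
width: 0.646
gripper_force: 25.0
```

Touching the floor; release and go on to the next jar at (490.5,354).

Emit:
jog_arm(moves=[[0, 0, 0, 0], [0, 0, 0, 0], [0, 0, 0, 0], [0, 0, -0.04, 0], [0, 0, -0.09, 0], [0, 0, -0.11, 0], [0.02, 0.06, -0.11, 0], [0.04, 0.12, -0.11, 0], [0.06, 0.18, -0.11, 0], [0.08, 0.24, -0.11, 0], [0.11, 0.285, -0.11, 0], [0.11, 0.285, -0.11, 0], [0.11, 0.285, -0.11, 0]], hand=0.078)

```text
clock: 27.8
position: [0.4908, 0.3511, 0.1747]
ee_rot: [-0.172, -3.137, 0.002]
force: [0.8, -0.6, -0.1]
width: 0.848
gripper_force: 0.0
```

```bash
python3 look.py 7 .4907 .3545 .061 1.46
```

```text
top crate 346 [306. 174.] [566.3  55.1] [59.4 57.6] 88.4 z [0.0666 0.071  0.0747]
top crate 110 [306. 196.] [501.8  62.5] [59.9 22.9] 73.4 z [0.0622 0.0653 0.0764]
side bench 774 [282. 309.] [491.9 356.3] [57.5 60.3] 7.3 z [0.0623 0.0653 0.0674]
side bench 790 [231. 311.] [583.8 367.4] [58.4 60.4] 14.6 z [0.0625 0.0653 0.0675]
side crate 161 [312. 209.] [459.8  71.2] [62.2 19.7] 87.4 z [0.0547 0.064  0.0671]
[0.49165267 0.34984241 0.17472846] 0.8502853993172941
move [0.0015 0.0047 0.1137] -0.0012 tool y ang 1.4588 tilt -1.0 q7 0.298 t 27.9
```

Emit:
jog_arm(moves=[[0.0015, 0.0047, 0.02, 0], [0.0015, 0.0047, 0.04, 0], [0.0015, 0.0047, 0.07, 0], [0.0015, 0.0047, 0.09, 0], [0.0015, 0.0047, 0.105, 0], [0.0015, 0.0047, 0.1137, 0], [0.0015, 0.0047, 0.1137, 0]], hand=0.09)

```text
clock: 28.78
position: [0.4897, 0.3564, 0.0613]
ee_rot: [-0.172, -3.137, 0.0]
force: [0.5, -0.5, 0.4]
width: 0.978
gripper_force: 0.0
```

Emit:
jog_arm(moves=[[0, 0, 0, 0], [0, 0, 0, 0], [0, 0, 0, 0], [0, 0, 0, 0], [0, 0, -0.02, 0], [0, 0, -0.06, 0], [0, 0, -0.1, 0], [0, 0, -0.12, 0], [0, 0, -0.12, 0]], hand=0.03)

```text
clock: 29.9
position: [0.4902, 0.3569, 0.183]
ee_rot: [0.173, 3.135, 0.002]
force: [0.1, 0.4, -3.8]
width: 0.646
gripper_force: 25.0
```

```bash
python3 - <<'E'
from h import *
s=arm.observe();print(s['position'],s['width'])
plan(.461,-.110,.115,1.46)
E
```

```text
[0.49018051 0.35690895 0.18296159] 0.646391523473805
move [-0.0221 -0.4674  0.0672] 0.0008 tool y ang 1.4608 tilt -1.0 q7 0.296 t 29.9
```

Emit:
jog_arm(moves=[[-0.003, -0.06, 0, 0], [-0.006, -0.12, 0, 0], [-0.009, -0.18, 0, 0], [-0.012, -0.24, 0, 0], [-0.015, -0.3, 0, 0], [-0.018, -0.36, 0, 0], [-0.02, -0.42, 0, 0], [-0.022, -0.467, 0, 0], [-0.022, -0.467, 0.0, 0], [-0.022, -0.467, 0.03, 0], [-0.022, -0.467, 0.06, 0], [-0.022, -0.467, 0.067, 0], [-0.022, -0.467, 0.067, 0]])

```text
clock: 31.52
position: [0.4602, -0.1094, 0.1144]
ee_rot: [-0.171, -3.136, -0.001]
force: [-0.1, 0.3, -2.8]
width: 0.644
gripper_force: 25.0
```

```bash
python3 - <<'E'
from h import *
s=arm.observe();print(s['position'],s['width'],s['gripper_force'],s['force'])
plan(.461,-.110,.066,1.46)
E
```

```text
[ 0.46018082 -0.10943556  0.1143727 ] 0.6439942339919718 24.9988853931427 [-0.07514845  0.26641233 -2.80880816]
move [-0.0009 -0.0005  0.0484] 0.0021 tool y ang 1.4621 tilt -1.0 q7 1.059 t 31.52
```

Emit:
jog_arm(moves=[[0, 0, 0.02, 0], [0, 0, 0.035, 0], [0, 0, 0.042, 0], [0, 0, 0.045, 0], [0, 0, 0.047, 0], [0, 0, 0.048, 0], [0, 0, 0.048, 0]])

```text
clock: 32.4
position: [0.4606, -0.1102, 0.0669]
ee_rot: [0.172, 3.136, -0.0]
force: [0.2, 0.4, -1.4]
width: 0.647
gripper_force: 25.0
```

Emit:
jog_arm(moves=[[0, 0, 0.001, 0], [0, 0, 0.001, 0], [0, 0, 0.001, 0], [0, 0, -0.04, 0], [0, 0, -0.09, 0], [0, 0, -0.11, 0], [0, 0.06, -0.11, 0], [-0.0, 0.12, -0.11, 0], [-0.02, 0.18, -0.11, 0], [-0.03, 0.24, -0.11, 0], [-0.05, 0.3, -0.11, 0], [-0.06, 0.36, -0.11, 0], [-0.07, 0.42, -0.11, 0], [-0.07, 0.47, -0.11, 0], [-0.07, 0.485, -0.11, 0], [-0.07, 0.485, -0.11, 0]], hand=0.078)

```text
clock: 34.4
position: [0.5827, 0.3648, 0.1762]
ee_rot: [-0.17, -3.136, 0.0]
force: [-0.3, -0.4, 0.1]
width: 0.846
gripper_force: 0.0
```

```bash
python3 look.py 8 .583 .3665 .061 1.46
```

```text
top crate 109 [309. 169.] [582.5  47.6] [51.4 23.9] 50.8 z [0.0676 0.0711 0.0753]
side bench 698 [238. 289.] [582.2 319. ] [59.  58.8] 55.1 z [0.0617 0.0655 0.0674]
side crate 363 [316. 164.] [ 461.9 -107.7] [61.9 59.9] 59.7 z [0.0547 0.0698 0.0727]
side crate 477 [267. 203.] [567.3  59. ] [59.8 58.4] 87.7 z [0.0546 0.0701 0.0727]
side crate 537 [303. 208.] [481.7  68.9] [61.5 60.5] 82.2 z [0.0548 0.0644 0.0773]
[0.58369433 0.36220842 0.17637111] 0.8512182356478155
move [0.0012 0.0044 0.1154] -0.0006 tool y ang 1.4594 tilt -1.0 q7 0.403 t 34.5
```

The last jar was knocked 48 mm toward -y. I'll check that it is at rest.

```bash
python3 look.py 9 .5815 .3175 .061 1.46 | grep -v crate
```

```text
side bench 686 [237. 289.] [582.8 318.8] [59.9 58.9] 88.8 z [0.0619 0.0654 0.0674]
[0.5839875  0.36185859 0.17663158] 0.8490230645068249
move [-0.0024 -0.0442  0.1157] -0.0015 tool y ang 1.4585 tilt -1.0 q7 0.403 t 34.6
```

Emit:
jog_arm(moves=[[-0.0024, -0.0442, 0, 0], [-0.0024, -0.0442, 0.02, 0], [-0.0024, -0.0442, 0.04, 0], [-0.0024, -0.0442, 0.07, 0], [-0.0024, -0.0442, 0.09, 0], [-0.0024, -0.0442, 0.105, 0], [-0.0024, -0.0442, 0.1155, 0], [-0.0024, -0.0442, 0.1155, 0]], hand=0.09)

```text
clock: 35.6
position: [0.5805, 0.3199, 0.0606]
ee_rot: [-0.172, -3.136, 0.001]
force: [-0.0, 0.8, 0.7]
width: 0.982
gripper_force: 0.0
```

Emit:
jog_arm(moves=[[0, 0, 0, 0], [0, 0, 0, 0], [0, 0, 0, 0], [0, 0, 0, 0], [0, 0, -0.02, 0], [0, 0, -0.06, 0], [0, 0, -0.1, 0], [0, 0, -0.12, 0], [0, 0, -0.12, 0]], hand=0.03)

```text
clock: 36.72
position: [0.5811, 0.3206, 0.1826]
ee_rot: [0.172, 3.135, 0.002]
force: [0.2, -0.1, -3.7]
width: 0.647
gripper_force: 25.0
```

```bash
python3 - <<'E'
from h import *
s=arm.observe();print(s['position'],s['width'])
plan(.5495,-.120,.115,1.46)
E
```

```text
[0.58110728 0.32061355 0.18258214] 0.6470698839518249
move [-0.0167 -0.4415  0.0669] 0.001 tool y ang 1.461 tilt -1.0 q7 0.445 t 36.73
```

Emit:
jog_arm(moves=[[-0.002, -0.06, 0, 0], [-0.004, -0.12, 0, 0], [-0.006, -0.18, 0, 0], [-0.008, -0.24, 0, 0], [-0.01, -0.3, 0, 0], [-0.013, -0.36, 0, 0], [-0.0165, -0.42, 0, 0], [-0.0165, -0.4412, 0, 0], [-0.0165, -0.4412, 0.0, 0], [-0.0165, -0.4412, 0.03, 0], [-0.0165, -0.4412, 0.06, 0], [-0.0165, -0.4412, 0.067, 0], [-0.0165, -0.4412, 0.067, 0]])

```text
clock: 38.35
position: [0.5486, -0.1193, 0.114]
ee_rot: [-0.17, -3.136, -0.001]
force: [-0.1, 0.6, -4.0]
width: 0.646
gripper_force: 25.0
```

```bash
python3 - <<'E'
from h import *
s=arm.observe();print(s['position'],s['width'],s['gripper_force'],s['force'])
plan(.5495,-.120,.066,1.46)
E
```

```text
[ 0.54864033 -0.11929177  0.11398519] 0.6457775457500272 24.996274709701538 [-0.14226148  0.58818908 -3.97845521]
move [-0.001  -0.0006  0.048 ] 0.0024 tool y ang 1.4624 tilt -1.0 q7 1.056 t 38.35
```

Emit:
jog_arm(moves=[[0, 0, 0.02, 0], [0, 0, 0.035, 0], [0, 0, 0.042, 0], [0, 0, 0.045, 0], [0, 0, 0.047, 0], [0, 0, 0.048, 0], [0, 0, 0.048, 0]])

```text
clock: 39.22
position: [0.5491, -0.1204, 0.0666]
ee_rot: [0.172, 3.136, -0.0]
force: [-0.4, -0.7, -1.3]
width: 0.649
gripper_force: 25.0
```

Emit:
jog_arm(moves=[[0, 0, 0, 0], [0, 0, 0, 0], [0, 0, 0, 0], [0, 0, -0.04, 0], [0, 0, -0.09, 0], [0, 0, -0.13, 0], [0.06, 0, -0.15, 0], [0.11, 0.05, -0.15, 0], [0.14, 0.1, -0.15, 0], [0.16, 0.16, -0.15, 0], [0.17, 0.22, -0.15, 0], [0.18, 0.28, -0.15, 0], [0.18, 0.34, -0.15, 0], [0.18, 0.4, -0.15, 0], [0.18, 0.44, -0.15, 0], [0.18, 0.44, -0.15, 0]], hand=0.078)

```text
clock: 41.22
position: [0.4169, 0.3403, 0.2162]
ee_rot: [-0.165, -3.136, -0.004]
force: [0.1, -0.8, 0.3]
width: 0.848
gripper_force: 0.0
```

```bash
python3 look.py 10; python3 - <<'E'
from h import *
im,W=grab('top'); x,y,z=W[...,0],W[...,1],W[...,2]
for x0 in(.445,.525):
    m=((z>.040)&(z<.060)&(abs(x-x0+.054*(y+.354))<.035)&(y<-.22)&(y>-.5)); P=W[m]
    print(cv2.minAreaRect((P[:,:2]*1000).astype(np.float32)),[np.median(P[(P[:,1]>l)&(P[:,1]<h)],0).round(4) for l,h in((-.27,-.225),(-.48,-.435))])
a=cv2.imread('pics/top10.png')[70:330,130:510];b=cv2.imread('pics/side10.png')[60:320,130:510]
cv2.imwrite('pics/m10.png',cv2.resize(np.vstack([a,b]),None,fx=1.15,fy=1.15))
E
```

```text
top crate 345 [306. 174.] [566.5  55. ] [59.5 58.1] 86.9 z [0.0666 0.0708 0.075 ]
top crate 352 [366. 179.] [ 549.4 -120.3] [59.4 59. ] 21.2 z [0.0658 0.0706 0.0748]
top crate 421 [303. 203.] [480.4  66. ] [59.8 60.2] 82.6 z [0.0615 0.0658 0.0792]
top crate 349 [363. 209.] [ 461.1 -109.3] [57.1 59.3] 86.9 z [0.0668 0.0708 0.0742]
side crate 349 [284. 161.] [ 551.5 -116.8] [60.2 60.7] 89.0 z [0.0538 0.0702 0.073 ]
side crate 478 [267. 203.] [568.1  58.8] [59.3 59.5] 79.6 z [0.054  0.0702 0.0726]
side crate 263 [296. 207.] [494.3  68.5] [62.1 34.7] 83.6 z [0.057  0.0652 0.0776]
[0.4176824  0.33648235 0.21583806] 0.8515411703488217
((445.0599060058594, -358.225830078125), (60.4422721862793, 241.87472534179688), 3.226924180984497) [array([ 0.4383, -0.2535,  0.0473]), array([ 0.449 , -0.4568,  0.048 ])]
((524.2621459960938, -354.2939453125), (60.92671203613281, 242.7215576171875), 3.0935757160186768) [array([ 0.5185, -0.2507,  0.0478]), array([ 0.5281, -0.4547,  0.0477])]
```

View pics/m10.png

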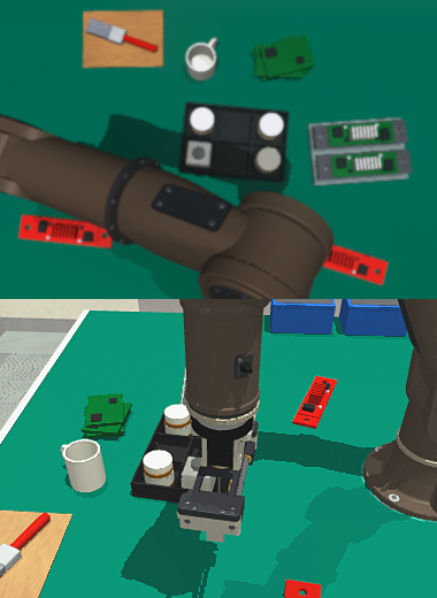

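The final picture shows all three jars (composite (202,120), (270,125), (268,158)) and the tin (198,153) upright in corner cells. Both boards are level on the stand and the gripper is clear.

```bash
python3 -c "
from cell import arm; print(arm.sign_off())"
```

```text
the job is handed in; nothing more can be done
None
```

The job is handed in, with no verdict returned: both coated boards are seated level on the drying stand, and the one tin and three jars on the bench stand upright in the crate's corner cells (robot clock about 41 s).

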